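# Seat a brake pad in its spring-clipped bracket

### The arm

A 7-joint arm with a two-finger parallel gripper is mounted at the origin on a cart in front of the work surface, level with it; the furniture and walls round the work are solid. World frame = base frame: x ahead of the robot, y to its left, z up, the work surface at z = 0. Lengths are in m, angles in rad, forces in N, time in s.
With the tool pointing down it reaches from about 0.35 to 0.9 m from the base axis. Payload 8.1 kg.
Tool frame: the origin (TCP) lies midway between the tips of the shut fingers; the grasp point (between the pads) lies 19 mm behind it; z points along the fingers, y is the line along which they close (so a half turn about z gives the same grasp; the last joint's range is limited). The gripper opens to 92 mm and grips with 3 to 60 N. Pads are 19 mm wide; open, the fingers measure 130 mm over their backs; the gripper's body (75 mm by 190 mm) begins 47 mm behind the grasp point.
Start: joints at [1.123, 0.434, 0.025, 1.573, -0.012, 1.134, -0.075], TCP at [0.211, -0.588, 0.227] pointing down, gripper open.
Joint ranges: [-2.62, 2.62], [-0.44, 2.09], [-1.27, 1.32], [0.08, 2.57], [-1.32, 4.46], [0.12, 2], [-2.74, 2.74]. Speed limits (rad/s): [2.22, 2.22, 3.01, 3.01, 3.14, 3.14, 3.14].

### API

Orientations are given as a rotation vector (axis times angle).
In Python, from cell import observe, get_image, camera_model, sign_off, recognise, silhouettes gives the robot as it stands.
- The arm moves only by the tool apply_moves, never from a script. Its argument "motion" is a list of rows, each an object of numbers: "x", "y", "z": the shift along the world's x, y, z in cm; "yaw": the turn about the world's z in degrees; "hand": the opening, from -1 (shut) to 1 (fully open), so that 0 is half open. In form: [{"x": .., "y": .., "z": .., "yaw": .., "hand": ..}, ...]. A call has 1 to 10 rows; each row is the pose to reach, as a shift and turn from the pose commanded when the call began; what a row does not reach only later rows make up. A row lasts 1/8 s, in which the tool goes at most 62.5 mm and 10.7 degrees, less where a joint would pass 70% of its speed; a pose out of reach is approached as far as the arm can. A call with a gripper value outside its range is refused whole. The fingers move at their own pace and stop on an object; "newtons" is the grip in N (left out, the last holds). Time passes only in rows, so rows that repeat a pose let the fingers close. It gives the time, the measured TCP pose, the force, the opening and the grip force at its end, in the units of the state.
- observe(): the state, without advancing time (a new reading comes with each control period).
- get_image(name): name is "scene" or "top" or "wrist"; returns the picture (420x560x3 uint8, blue, green, red); there is no depth.
- camera_model(name): a dict with "camera_matrix" (3x3 intrinsics, pixels), "T" (4x4, takes a point from camera to world coordinates). Camera axes: x right, y up, looking along -z (the intrinsics and any distortion apply to the point x, -y, -z); pixel columns grow to the right and rows downward; lengths in m; the calibration is good to about 2 mm. A picture is of the moment at which its call begins: read the wrist's pose just before it. camera_model takes no time and is no camera call; for the wrist camera it gives the pose at the moment of the call.
- sign_off(): hands the job in; it is judged then, once.
Trained networks look in the newest picture that a camera, given by its name, has taken for a name from the list of things; names that differ only in an ending like _2 or _b are one class to them, and where a whole thing is asked for, a point or a joint stands for the part that bears it (a point fixed in the world has none). Each returns a list of dicts, best first, with "p" (0 to 1); they miss things now and then, are a little off and sometimes report something else, mostly with a low value. They report only what shows in the picture. A call takes as long as a camera call. They do not tell look-alikes from the thing itself.
- recognise(query, camera): "rect" ([left, top, right, bottom] in pixels, round what is visible of it).
- silhouettes(query, camera): "mask" (420x560 bool, what is visible of it) and "rect" ([left, top, right, bottom] in pixels, round what is visible of it).
The state is a dict: "clock": time; "joints": joint angles; "dq": joint speeds; "joint_efforts": joint torques, N m; "position": TCP position; "ee_rot": TCP orientation; "force": force on the tool from outside, world axes, zero at the start; "ft_torque": the same for the moment, N m; "width": opening from 0.0 (shut) to 1.0 (fully open); "gripper_force": force on a finger pad.
Only numpy, scipy, OpenCV 4.12 (cv2) and the standard library are available. Lean on these libraries where they do the work, as an engineer would, in place of code of your own. Each camera call takes 0.05 s, during which the arm holds its last target. There are 200 camera calls.

### The job

Take the brake pad out of its orange stand and fit it to the blue-footed brake bracket, lining towards the steel disc stub: slide both ears down the two slots until both brass spring clips have snapped back over the ears and the pad sits flat. Then press it firmly home by feel, until the sprung bracket gives about 2 mm, and never force it down by more than 3 mm. Let go of the pad and leave the other things on the desk alone.

Things in the scene. Friction and masses are not known exactly. Their poses are not given: they have to be found in the camera images.
- pad: Brake pad, loose, 0.25 kg, upright in the orange stand. Dark steel backing plate 7 mm thick (x -3.5..3.5), 84 wide (y), 58 high (z), red-brown lining on its +x face. Round-ended ears (radius 7 mm, 7 mm thick) reach y = +-54 mm, z = 8..22 mm. Origin: centre of the plate's lower edge, mid-thickness; x out of the lining, y along the ears, z up.
- lining (a point): Centre of the lining's face, at x = 12.5, y = 0, z = 29 mm of the pad's frame. The lining covers x 3.5..12.5, y -35.5..35.5, z 0..56 mm, so plate and lining together are 16 mm thick up to near the top: grip there across x, centred on x = 4.5 mm.
- stand: Fixed orange stand, 60x66 mm, that holds the pad loosely between two walls 60 mm long; floor 5 mm and walls 27 mm above the desk. Origin at desk level, directly below the origin of the standing pad; the standing pad's axes are nearly parallel to its own.
- bracket: Fixed blue foot of the brake bracket, 110x176x12 mm. Origin: centre of its underside, at desk level; x towards the steel disc stub (low plate at x = 21..28 mm, y -35..35, top 51 mm over the desk), y through both slots, z up. Two guide posts at y = +-75 mm reach up to 62 mm. The seated pad's axes are parallel to these, its origin at x = y = 0.
- slots (a point): Point on the foot's top, midway below the two upright slots of the grey carrier. Slots span y = +-44.5..56 mm, open to each other and at the top; 9 mm wide in x (1 mm clearance each side of an ear), centred on x = 0, with lead-ins flaring to about 16 mm; 38 mm deep from mouth to floor. Between the slots is free space.
- carrier (a joint): How far the carrier is pressed down on its springs, m; 0 free, 8 N per mm. Pressed firmly home is 1.5 mm (12 N) or more; over 3.2 mm (26 N) is too hard. Its height is not measured and varies: slot floors 38 to 56 mm, mouths 76 to 94 mm above the desk, so the seated pad's origin (8 mm below the floors) is 30 to 48 mm above the desk.
- clip_left (a joint): Outward deflection of the brass clip at the bracket's +y slot, m; 0 free, 3.5 N per mm. Its round nose (radius 5 mm, centre 14 mm above the slot floor) stands 2.5 mm in the way of the ear's tip. It yields by 2.5 mm as the ear passes and springs back to under 0.5 mm over the ear when home. Passing both clips takes about 10 to 15 N of push; the seat comes after.
- clip_right (a joint): The same for the clip at the slot on the bracket's -y side.
- sticky_notes: Bystander: yellow pad of sticky notes, 77x77x15 mm; leave alone.
- loupe: Bystander: black loupe, 35 mm across, 40 mm high; leave alone.
- gauge_block: Bystander: grey steel block 30x35x9 mm; leave alone.
- collar: Bystander: small steel collar, 23 mm across, 12 mm high; leave alone.
- caliper: Bystander: steel caliper, 77x256x15 mm, lying flat; leave alone.
- tray_stand: Fixed pale paper tray on legs, 255 (x) x 338 (y) mm and 178 mm high, not part of the job: keep arm and pad clear of it. Origin: centre of its underside, at desk level.
Not all that is in view belongs to the job. Of the things that look like the pad, the largest one is meant.

How it is judged:
By the outcome, as a careful person would: the job done as asked, in the order asked, and still so for the second after the job is handed in, with the robot touching nothing.
It also fails if it takes over 72 s, if anything falls off the work surface, if the arm or the gripper's body presses on something with over 40 N, if the wrist force passes 120 N, or if a joint passes its speed limit or range.

## Working session

There is one attempt and no reset: what is moved stays moved. The work goes in short steps, Python scripts to look and compute and a tool call to move; the robot and the scene stay as the last step left them, time stands still between calls to the robot, and variables do not carry over. Pictures are saved under pics/ and viewed, at most 10 in all, crops included, and the job is handed in when it is done.

Besides the shell and the picture viewer there is one more tool, called as a command line: name --argument value ..., lists and objects as JSON in quotes. apply_moves: Moves the arm, as the interface text tells. Its arguments: {"type":"object","properties":{"motion":{"type":"array","items":{"type":"object","properties":{"x":{"type":"number"},"y":{"type":"number"},"z":{"type":"number"},"yaw":{"type":"number"},"hand":{"type":"number"}}}},"newtons":{"type":"number"}},"required":["motion"]}

```bash
mkdir -p pics; ls
python3 - <<'E'
from cell import *
import cv2,numpy as np
print(observe())
a=get_image("scene");b=get_image("top")
cv2.imwrite("pics/s0.png",a);cv2.imwrite("pics/t0.png",b)
for c in("scene","top"):
  m=camera_model(c);print(c,np.round(m["T"],3).tolist(),{k:(np.round(v,1).tolist() if not isinstance(v,str) else v) for k,v in m.items() if k!="T"})
  for q in("pad","stand","bracket","tray_stand"):
    print(q,[(round(d["p"],2),np.round(d["rect"]).tolist()) for d in recognise(q,c)[:4]])
E
```

```text
pics
{'clock': 0.0, 'joints': array([ 1.12344295,  0.43520706,  0.02494804,  1.57406574, -0.01160775,
        1.13399247, -0.07511243]), 'dq': array([-0.00067051,  0.00148305, -0.00099232,  0.00031665,  0.00012612,
        0.00083642, -0.0012892 ]), 'joint_efforts': array([ 1.43997904e-04, -6.67852736e+01,  9.85006168e-01, -3.14456677e+01,
       -6.04453753e-02,  4.29072976e-02,  1.94154168e-04]), 'position': array([ 0.21102455, -0.5877725 ,  0.2259667 ]), 'ee_rot': array([-3.09359312e+00, -5.38508898e-01,  5.97907759e-04]), 'force': array([-0.68290299,  0.93032416, -0.94040228]), 'ft_torque': array([-0.02486306,  0.00765785,  0.0153429 ]), 'gripper_force': 0.0, 'width': 0.9990874656291191}
scene [[-0.855, 0.274, -0.441, 0.125], [-0.519, -0.468, 0.715, 0.575], [-0.01, 0.84, 0.542, 0.576], [0.0, 0.0, 0.0, 1.0]] {'camera_matrix': [[387.6, 0.0, 280.8], [0.0, 387.6, 207.1], [0.0, 0.0, 1.0]]}
pad [(0.84, [334.0, 160.0, 351.0, 186.0]), (0.76, [361.0, 177.0, 385.0, 196.0]), (0.62, [297.0, 156.0, 314.0, 171.0])]
stand [(0.69, [327.0, 171.0, 354.0, 188.0])]
bracket [(0.91, [279.0, 185.0, 334.0, 224.0])]
tray_stand []
top [[0.023, 0.991, -0.13, 0.402], [-1.0, 0.025, 0.013, -0.079], [0.016, 0.13, 0.991, 1.296], [0.0, 0.0, 0.0, 1.0]] {'camera_matrix': [[455.3, 0.0, 286.2], [0.0, 455.3, 210.6], [0.0, 0.0, 1.0]]}
pad [(0.64, [379.0, 225.0, 414.0, 236.0]), (0.54, [389.0, 258.0, 399.0, 284.0]), (0.44, [394.0, 177.0, 405.0, 202.0])]
stand [(0.68, [382.0, 222.0, 411.0, 243.0])]
bracket [(0.69, [301.0, 200.0, 368.0, 244.0])]
tray_stand []
```

View pics/s0.png

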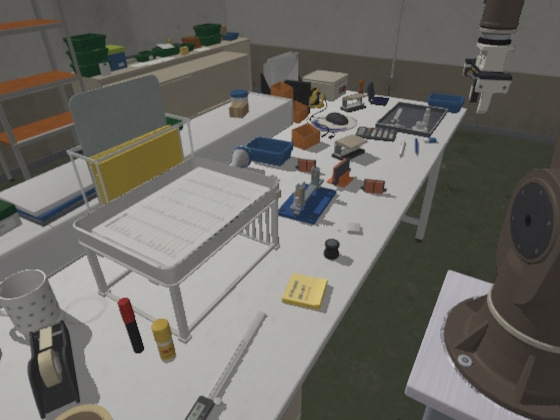

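View pics/t0.png

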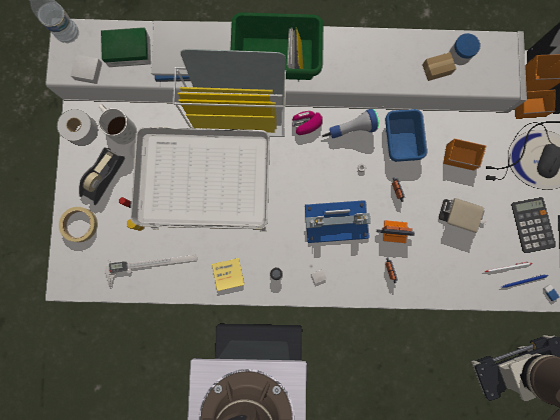

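The scene view shows the pad in its orange stand at (342,172) and the bracket at (308,200). In the top view the stand is at (397,231), the bracket at (336,222) and the tray at (200,178), with loose look-alikes at (398,189) and (391,271).

```bash
cat > h.py <<'E'
from cell import *
import cv2,numpy as np
from scipy.spatial.transform import Rotation as R
def ray(m,u,v):
    d=np.linalg.inv(m["camera_matrix"])@[u,v,1]; d=np.array([d[0],-d[1],-d[2]])
    T=np.array(m["T"]); return T[:3,3],T[:3,:3]@d
def onz(m,u,v,z):
    o,d=ray(m,u,v); return o+d*(z-o[2])/d[2]
def proj(m,P):
    T=np.array(m["T"]); q=(np.atleast_2d(P)-T[:3,3])@T[:3,:3]; q=q*[1,-1,-1]
    p=q@np.array(m["camera_matrix"]).T; return p[:,:2]/p[:,2:]
def tri(rays):
    A=np.zeros((3,3));b=np.zeros(3)
    for o,d in rays:
        d=d/np.linalg.norm(d);M=np.eye(3)-np.outer(d,d);A+=M;b+=M@o
    return np.linalg.solve(A,b)
E
python3 - <<'E'
from h import *
m=camera_model("top")
for n,u,v,z in(("pad",397,231,.06),("standL",382,232,.027),("standR",411,232,.027),("brL",305,223,.012),("brR",369,221,.012),("tray",270,178,.178),("trayfront",200,228,.178)):
  print(n,np.round(onz(m,u,v,z),3))
w=camera_model("wrist");o=observe()
print(np.round(w["T"],3),w["camera_matrix"],o["position"],R.from_rotvec(o["ee_rot"]).as_matrix().round(3))
E
```

```text
pad [ 0.516 -0.399  0.06 ]
standL [ 0.515 -0.365  0.027]
standR [ 0.517 -0.447  0.027]
brL [ 0.536 -0.149  0.012]
brR [ 0.547 -0.331  0.012]
tray [ 0.63  -0.051  0.178]
trayfront [0.5   0.118 0.178]
[[ 0.337  0.913  0.229  0.273]
 [-0.942  0.327  0.082 -0.567]
 [ 0.    -0.243  0.97   0.384]
 [ 0.     0.     0.     1.   ]] [[370.3548848    0.         286.56539764]
 [  0.         370.3548848  207.74199036]
 [  0.           0.           1.        ]] [ 0.21122874 -0.58820979  0.22669868] [[ 0.941  0.338 -0.   ]
 [ 0.338 -0.941  0.   ]
 [-0.    -0.    -1.   ]]
```

apply_moves --motion '[{"x": 3, "y": 3, "z": 1, "yaw": 9}, {"x": 6, "y": 6, "z": 2, "yaw": 18}, {"x": 9, "y": 9, "z": 3, "yaw": 27}, {"x": 12, "y": 12, "z": 3, "yaw": 36}, {"x": 15, "y": 15, "z": 3, "yaw": 45}, {"x": 18, "y": 18, "z": 3, "yaw": 54}, {"x": 21, "y": 22, "z": 3, "yaw": 63}, {"x": 24, "y": 26, "z": 3, "yaw": 70}, {"x": 24, "y": 26, "z": 3, "yaw": 70}, {"x": 24, "y": 26, "z": 3, "yaw": 70}]'

```text
schema error: expected keys x, y, z, yaw, hand
```

```bash
cat > look.py <<'E'
from h import *
import sys,pickle
n=sys.argv[1]
o=observe();m=camera_model("wrist");a=get_image("wrist")
cv2.imwrite(f"pics/{n}.png",a);r={}
for q in sys.argv[2:]:
  r[q]=silhouettes(q,"wrist");print(q,[(round(d["p"],2),np.round(d["rect"]).tolist()) for d in r[q][:4]])
pickle.dump((m,r),open(n+".pkl","wb"))
print(o["clock"],o["position"].round(4),R.from_rotvec(o["ee_rot"]).as_matrix().round(3).tolist(),o["force"].round(1))
E
python3 look.py w1 pad stand bracket carrier clip_left
```

```text
pad []
stand []
bracket []
carrier []
clip_left []
0.5 [ 0.2112 -0.5882  0.2267] [[0.941, 0.338, -0.0], [0.338, -0.941, 0.0], [-0.0, -0.0, -1.0]] [-0.4 -0.3  0. ]
```

View pics/w1.png

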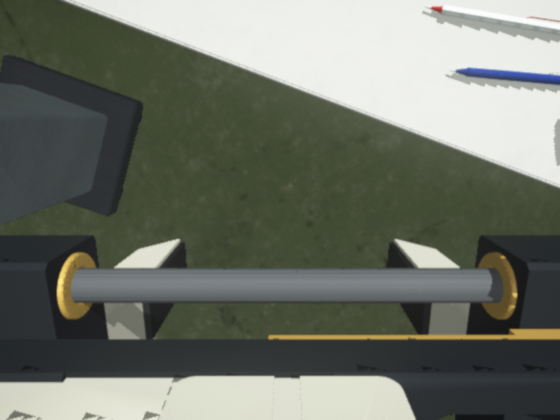

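The wrist picture still shows only the desk edge and floor, because the move was refused for missing keys. The gripper hides everything below about row 235.

apply_moves --motion '[{"x": 3, "y": 2, "z": 1, "yaw": 9, "hand": 1}, {"x": 6, "y": 4, "z": 2, "yaw": 18, "hand": 1}, {"x": 9, "y": 6, "z": 3, "yaw": 27, "hand": 1}, {"x": 12, "y": 8, "z": 5, "yaw": 36, "hand": 1}, {"x": 15, "y": 10, "z": 6, "yaw": 45, "hand": 1}, {"x": 18, "y": 12, "z": 6, "yaw": 54, "hand": 1}, {"x": 21, "y": 13, "z": 6, "yaw": 63, "hand": 1}, {"x": 25, "y": 13, "z": 6, "yaw": 70, "hand": 1}, {"x": 25, "y": 13, "z": 6, "yaw": 70, "hand": 1}, {"x": 25, "y": 13, "z": 6, "yaw": 70, "hand": 1}]'

```text
clock: 2.05
position: [0.4606, -0.4585, 0.2864]
ee_rot: [-2.227, -2.215, 0.001]
force: [-0.8, 0.2, -0.6]
width: 1.003
gripper_force: 0.0
```

```bash
python3 look.py w2 pad stand bracket carrier clip_left
```

```text
pad [(0.92, [330.0, 75.0, 351.0, 171.0]), (0.82, [210.0, 99.0, 272.0, 125.0]), (0.79, [413.0, 117.0, 476.0, 146.0])]
stand [(0.59, [305.0, 94.0, 366.0, 153.0])]
bracket [(0.89, [311.0, 2.0, 416.0, 55.0])]
carrier [(0.75, [357.0, 3.0, 393.0, 54.0])]
clip_left []
2.05 [ 0.4606 -0.4585  0.2864] [[0.006, 1.0, -0.001], [1.0, -0.006, 0.0], [0.0, -0.001, -1.0]] [-0.8  0.2 -0.6]
```

View pics/w2.png

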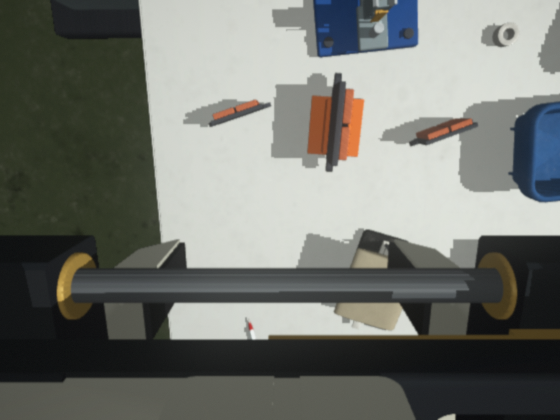

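The pad stands in the orange stand, about (338,122), with the lining facing right in the image (+x). The bracket shows at the top edge, about (365,25), with look-alikes at (240,112) and (445,131).

apply_moves --motion '[{"x": 5, "y": 3, "z": 0, "yaw": 0, "hand": 1}, {"x": 10, "y": 7, "z": 0, "yaw": 0, "hand": 1}, {"x": 10, "y": 7, "z": 0, "yaw": 0, "hand": 1}, {"x": 10, "y": 7, "z": 0, "yaw": 0, "hand": 1}]'

```text
clock: 2.85
position: [0.5611, -0.3883, 0.2866]
ee_rot: [-2.226, -2.217, 0.001]
force: [0.7, -0.3, 0.2]
width: 1.001
gripper_force: 0.0
```

```bash
python3 look.py w3 pad stand bracket carrier clip_left
```

```text
pad [(0.91, [239.0, 139.0, 255.0, 228.0]), (0.81, [323.0, 179.0, 380.0, 209.0]), (0.77, [126.0, 164.0, 187.0, 188.0])]
stand [(0.9, [225.0, 158.0, 279.0, 213.0])]
bracket [(0.6, [212.0, 2.0, 322.0, 120.0])]
carrier [(0.88, [251.0, 2.0, 291.0, 122.0])]
clip_left []
2.85 [ 0.5611 -0.3883  0.2866] [[0.004, 1.0, -0.0], [1.0, -0.004, -0.0], [-0.0, -0.0, -1.0]] [ 0.7 -0.3  0.2]
```

View pics/w3.png

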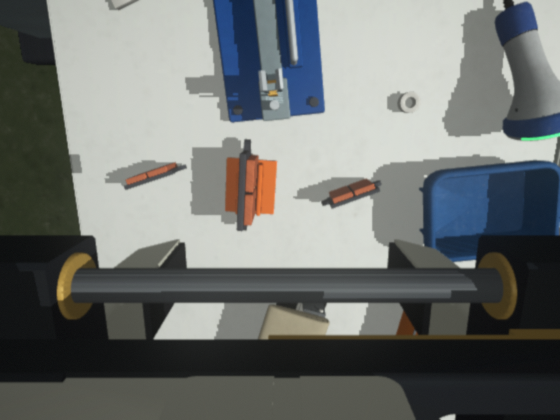

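The stub bar sits on the right (+x) side of the blue foot, so the pad already faces the right way. The pad is at about (247,185), and the bracket is cut off at the top, spanning rows 0–120.

apply_moves --motion '[{"x": 0, "y": 5, "z": 0, "yaw": 0, "hand": 1}, {"x": 0, "y": 9, "z": 0, "yaw": 0, "hand": 1}, {"x": 0, "y": 9, "z": 0, "yaw": 0, "hand": 1}, {"x": 0, "y": 9, "z": 0, "yaw": 0, "hand": 1}]'

```text
clock: 3.65
position: [0.5609, -0.2994, 0.287]
ee_rot: [2.227, 2.215, -0.001]
force: [-0.2, -0.5, -0.3]
width: 1.0
gripper_force: 0.0
```

```bash
python3 look.py w4 bracket carrier clip_left clip_right slots
```

```text
bracket [(0.68, [209.0, 33.0, 318.0, 198.0])]
carrier [(0.63, [243.0, 29.0, 286.0, 202.0]), (0.23, [212.0, 33.0, 319.0, 198.0])]
clip_left [(0.44, [252.0, 46.0, 266.0, 68.0])]
clip_right []
slots [(0.84, [208.0, 31.0, 320.0, 198.0])]
3.65 [ 0.5609 -0.2994  0.287 ] [[0.005, 1.0, 0.0], [1.0, -0.005, -0.001], [-0.001, 0.0, -1.0]] [-0.2 -0.5 -0.3]
```

apply_moves --motion '[{"x": -5, "y": 0, "z": -1, "yaw": 0, "hand": 1}, {"x": -10, "y": 0, "z": -2, "yaw": 0, "hand": 1}, {"x": -10, "y": 0, "z": -2, "yaw": 0, "hand": 1}, {"x": -10, "y": 0, "z": -2, "yaw": 0, "hand": 1}]'

```text
clock: 4.45
position: [0.4619, -0.2986, 0.2673]
ee_rot: [2.226, 2.215, 0.001]
force: [0.4, 0.1, 0.4]
width: 0.999
gripper_force: 0.0
```

```bash
python3 look.py w5 bracket carrier clip_left clip_right; python3 -c "
import cv2,numpy as np
a=cv2.imread('pics/w4.png')[20:235,180:400];b=cv2.imread('pics/w5.png')[0:235,260:480]
b=cv2.resize(b[:,:],None,fx=1.8,fy=2.5,interpolation=2);a=cv2.resize(a,(396,587))
cv2.imwrite('pics/c45.png',np.hstack([a,b]))"
```

```text
bracket [(0.67, [302.0, 32.0, 408.0, 200.0])]
carrier [(0.67, [342.0, 25.0, 387.0, 206.0])]
clip_left [(0.53, [362.0, 40.0, 378.0, 62.0]), (0.41, [481.0, 169.0, 507.0, 194.0])]
clip_right [(0.47, [374.0, 173.0, 380.0, 192.0])]
4.45 [ 0.4619 -0.2986  0.2673] [[0.005, 1.0, 0.001], [1.0, -0.005, -0.0], [-0.0, 0.001, -1.0]] [0.4 0.1 0.4]Traceback (most recent call last):
  File "<string>", line 5, in <module>
    cv2.imwrite('pics/c45.png',np.hstack([a,b]))
                               ~~~~~~~~~^^^^^^^
    return _nx.concatenate(arrs, 1, dtype=dtype, casting=casting)
           ~~~~~~~~~~~~~~~^^^^^^^^^^^^^^^^^^^^^^^^^^^^^^^^^^^^^^^
ValueError: all the input array dimensions except for the concatenation axis must match exactly, but along dimension 0, the array at index 0 has size 587 and the array at index 1 has size 588
```

```bash
python3 -c "
import cv2,numpy as np
a=cv2.imread('pics/w4.png')[20:235,190:340];b=cv2.imread('pics/w5.png')[10:225,285:435]
cv2.imwrite('pics/c45.png',cv2.resize(np.hstack([a,b]),None,fx=2.6,fy=2.6,interpolation=2))"
```

```text
(no output)
```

View pics/c45.png

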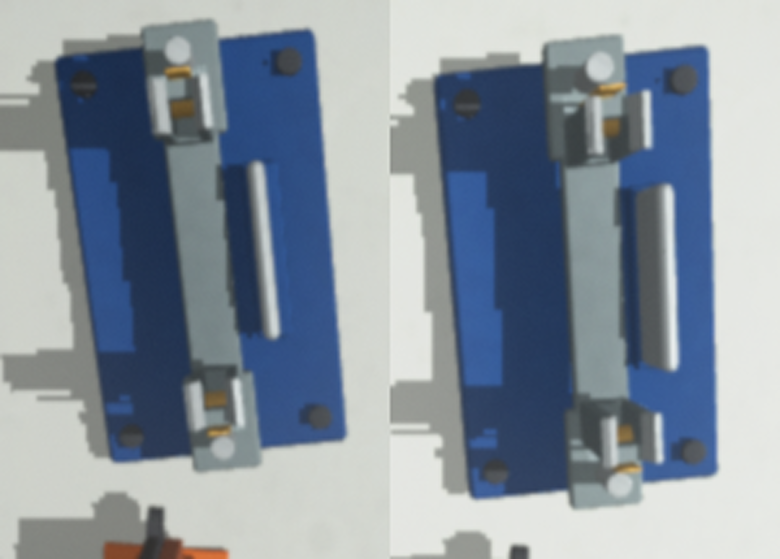

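The crops (w4 left, w5 right) show the foot's four corners, the two post tops at (178,50) and (222,447) in the w4 crop, and pale slot lips near (160,103) and (206,102). The brass clips lie between lips and posts, and the stub bar is on the right.

```bash
cat > fit.py <<'E'
from h import *
import pickle
from scipy.optimize import least_squares,minimize
m4,_=pickle.load(open("w4.pkl","rb"));m5,_=pickle.load(open("w5.pkl","rb"))
A=lambda p:np.array(p)/2.6-.3+[190,20]
B=lambda p:(np.array(p)-[390,0])/2.6-.3+[285,10]
def P(p,q):
    c,s=np.cos(p[3]),np.sin(p[3]);q=np.array(q)
    return q@np.array([[c,s,0],[-s,c,0],[0,0,1]])+p[:3]
co=[(-.055,.088,.012),(.055,.088,.012),(.055,-.088,.012),(-.055,-.088,.012),(0,.075,.062),(0,-.075,.062)]
a=A([(58,60),(313,31),(345,438),(112,460),(178,50),(222,447)]);b=B([(436,77),(708,46),(716,473),(472,496),(600,67),(620,484)])
f=lambda p:np.r_[proj(m4,P(p,co))-a,proj(m5,P(p,co))-b].ravel()
r=least_squares(f,[.54,-.24,0,.05],loss="soft_l1");print("bracket",r.x.round(4),r.fun.reshape(-1,2).round(1).tolist())
for n,u,v in(("LU",(160,103),(594,124)),("RU",(206,102),(640,119)),("LL",(195,404),(609,440)),("RL",(237,402),(651,438))):
    t=tri([ray(m4,*A(u)),ray(m5,*B(v))]);print(n,t.round(4))
mid=[]
# pad
ear=[(x,s*y,15e-3+z) for s in(1,-1) for x in(-.0035,.0035) for y,z in((.054,0),(.047,.007),(.047,-.007),(.052,.005),(.052,-.005),(.04,.007),(.04,-.007))]
box=lambda x0,x1,y0,y1,z0,z1:[(x,y,z) for x in(x0,x1) for y in(y0,y1) for z in(z0,z1)]
parts=[ear[:14],ear[14:],box(-.0035,.0035,-.042,.042,0,.058),box(.0035,.0125,-.0355,.0355,0,.056)]
V=[pickle.load(open(n+".pkl","rb")) for n in("w2","w3")]
S=4
def cost(p):
    c=0
    for m,r in V:
        M=r["pad"][0]["mask"];x0,y0,x1,y1=[int(k) for k in r["pad"][0]["rect"]];x0-=15;y0-=15;x1+=15;y1+=15
        im=np.zeros(((y1-y0)*S,(x1-x0)*S),np.uint8)
        for q in parts:
            cv2.fillConvexPoly(im,cv2.convexHull(np.round(((proj(m,P(p,q))+.5-[x0,y0])*S)).astype(np.int32)),1)
        K=cv2.resize(M[y0:y1,x0:x1].astype(np.uint8),(im.shape[1],im.shape[0]),interpolation=0)
        c+=1-(im&K).sum()/(im|K).sum()
    return c
best=min((minimize(cost,[.52,-.4,z,w],method="Nelder-Mead",options=dict(initial_simplex=np.array([.52,-.4,z,w])+np.vstack([np.zeros(4),np.diag([.01,.01,.01,.08])]),xatol=1e-4,fatol=1e-4)) for z in(0.005,.02) for w in(-.1,.05)),key=lambda r:r.fun)
print("pad",best.x.round(4),best.fun)
E
python3 fit.py
```

```text
bracket [ 0.5424 -0.2391 -0.0069  0.0941] [[-0.7, -1.0], [1.0, -0.7], [1.0, 0.3], [0.2, 0.8], [1.0, 1.3], [0.6, -0.9], [-0.5, -0.8], [0.1, -0.2], [0.2, 0.4], [-0.8, 0.9], [-0.7, 1.0], [-1.2, -1.0]]
LU [ 0.5294 -0.1857  0.0815]
RU [ 0.5455 -0.1844  0.0781]
LL [ 0.5395 -0.2926  0.0817]
RL [ 0.5555 -0.2925  0.0787]
pad [ 0.5127 -0.4036  0.0032 -0.0757] 0.15004533956043908
```

apply_moves --motion '[{"x": 3, "y": -5, "z": -2, "yaw": -2, "hand": 1}, {"x": 5.5, "y": -10.5, "z": -4, "yaw": -4, "hand": 1}, {"x": 5.5, "y": -10.5, "z": -9, "yaw": -4, "hand": 1}, {"x": 5.5, "y": -10.5, "z": -14, "yaw": -4, "hand": 1}, {"x": 5.5, "y": -10.5, "z": -17, "yaw": -4, "hand": 1}, {"x": 5.5, "y": -10.5, "z": -17, "yaw": -4, "hand": 1}]'

```text
clock: 5.45
position: [0.5152, -0.4021, 0.0941]
ee_rot: [-2.298, -2.135, 0.001]
force: [0.3, -0.4, 0.6]
width: 0.999
gripper_force: 0.0
```

Run:
```python
from h import *
o=observe();print(o["position"].round(4),o["force"].round(1))
m=camera_model("wrist");Rm=R.from_rotvec(o["ee_rot"]).as_matrix()
print(proj(m,[o["position"]+Rm@[x,0,z] for x in(.05,.06) for z in(.0,.015,.05)]).round())
a=get_image("wrist");cv2.imwrite("pics/w6.png",a)
```

```text
[ 0.5152 -0.4021  0.0941] [ 0.3 -0.4  0.6]
[[286. 151.]
 [286. 148.]
 [286. 142.]
 [286. 126.]
 [286. 125.]
 [286. 124.]]
```

View pics/w6.png

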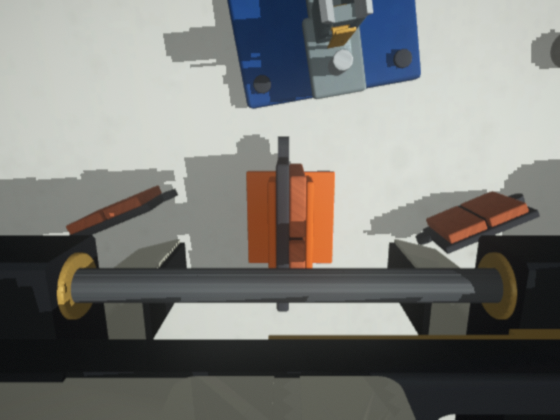

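The pad is straight under the open fingers. Its ear tips are at rows 137 and 310 (column 283), and plate plus lining span columns 277–308.

Run:
```python
from h import *
m=camera_model("wrist");o=observe();print(o["position"].round(4))
print(onz(m,283,137,.02),onz(m,283,310,.02),onz(m,277,200,.063),onz(m,307.5,200,.061), onz(m,290,200,.063))
```

```text
[ 0.5164 -0.4029  0.0962]
[ 0.51816322 -0.35143207  0.02      ] [ 0.50901543 -0.46998155  0.02      ] [ 0.51311613 -0.38144328  0.063     ] [ 0.52925328 -0.38310389  0.061     ] [ 0.51996067 -0.38195379  0.063     ]
```

apply_moves --motion '[{"x": 0.2, "y": -0.1, "z": -3, "yaw": 0, "hand": 1}, {"x": 0.2, "y": -0.1, "z": -6.2, "yaw": 0, "hand": 1}, {"x": 0.2, "y": -0.1, "z": -6.2, "yaw": 0, "hand": 1}, {"x": 0.2, "y": -0.1, "z": -6.2, "yaw": 0, "hand": -0.4}, {"x": 0.2, "y": -0.1, "z": -6.2, "yaw": 0, "hand": -0.6}, {"x": 0.2, "y": -0.1, "z": -6.2, "yaw": 0, "hand": -1}, {"x": 0.2, "y": -0.1, "z": -6.2, "yaw": 0, "hand": -1}, {"x": 0.2, "y": -0.1, "z": -6.2, "yaw": 0, "hand": -1}]' --newtons 30

```text
clock: 6.5
position: [0.5182, -0.4043, 0.0349]
ee_rot: [2.302, 2.137, 0.0]
force: [0.1, 0.1, -0.2]
width: 0.504
gripper_force: 0.0
```

apply_moves --motion '[{"x": 0, "y": 0, "z": 0, "yaw": 0, "hand": -1}, {"x": 0, "y": 0, "z": 0, "yaw": 0, "hand": -1}, {"x": 0, "y": 0, "z": 0, "yaw": 0, "hand": -1}, {"x": 0, "y": 0, "z": 0, "yaw": 0, "hand": -1}, {"x": 0, "y": 0, "z": 0, "yaw": 0, "hand": -1}, {"x": 0, "y": 0, "z": 0, "yaw": 0, "hand": -1}, {"x": 0, "y": 0, "z": 0, "yaw": 0, "hand": -1}]' --newtons 40

```text
clock: 7.38
position: [0.5181, -0.4042, 0.0347]
ee_rot: [-2.302, -2.137, 0.0]
force: [-1.0, 0.1, -2.2]
width: 0.172
gripper_force: 40.0
```

apply_moves --motion '[{"x": 0, "y": 0, "z": 3, "yaw": 0, "hand": -1}, {"x": 0, "y": 0, "z": 7, "yaw": 0, "hand": -1}, {"x": 0, "y": 0, "z": 12, "yaw": 0, "hand": -1}, {"x": 0.5, "y": 4, "z": 12, "yaw": 2.5, "hand": -1}, {"x": 1.2, "y": 8, "z": 12, "yaw": 5, "hand": -1}, {"x": 2, "y": 12, "z": 12, "yaw": 8, "hand": -1}, {"x": 2.9, "y": 16.6, "z": 12, "yaw": 9.65, "hand": -1}, {"x": 2.9, "y": 16.6, "z": 12, "yaw": 9.65, "hand": -1}, {"x": 2.9, "y": 16.6, "z": 12, "yaw": 9.65, "hand": -1}, {"x": 2.9, "y": 16.6, "z": 12, "yaw": 9.65, "hand": -1}]'

```text
clock: 8.62
position: [0.5468, -0.2397, 0.1545]
ee_rot: [2.117, 2.321, -0.001]
force: [0.0, -0.6, -3.1]
width: 0.173
gripper_force: 40.0
```

```bash
python3 look.py w7 pad bracket; python3 -c "
import cv2
cv2.imwrite('pics/w7c.png',cv2.resize(cv2.imread('pics/w7.png')[20:330,150:420],None,fx=1.9,fy=1.9,interpolation=2))"
```

```text
pad [(0.96, [267.0, 139.0, 307.0, 333.0]), (0.22, [210.0, 84.0, 347.0, 241.0])]
bracket [(0.93, [210.0, 86.0, 346.0, 241.0])]
8.625 [ 0.5468 -0.2397  0.1545] [[-0.092, 0.996, -0.0], [0.996, 0.092, -0.001], [-0.001, -0.0, -1.0]] [ 0.  -0.6 -3.1]
```

View pics/w7c.png

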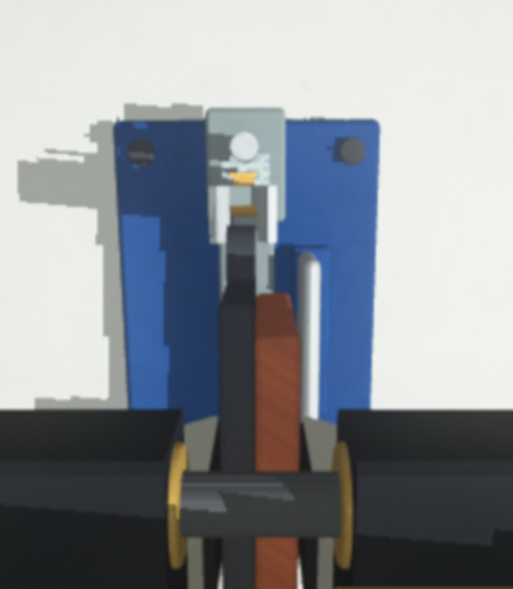

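The pad hangs over the slots. In the crop the ear is at columns 227–257 with its tip at row 225, the slot lips' outer edges are at columns 211 and 277, and the post top is at (244,145).

Run:
```python
from h import *
import pickle
m,_=pickle.load(open("w7.pkl","rb"))
C=lambda u,v:(u/1.9-.25+150,v/1.9-.25+20)
o=observe();p=o["position"];print(p,o["clock"]);Rm=R.from_rotvec(o["ee_rot"]).as_matrix()
L=lambda q:((Rm.T@(q-p))*1e3).round(1)
for n,u,v,z in(("ear",242,225,.14),("earhi",242,225,.145),("platetopend",238,283,.183),("lipL",211,190,.082),("lipR",277,190,.082),("post",244,145,.062),("footTL",117,121,.012),("footTR",379,121,.012)):
  print(n,L(onz(m,*C(u,v),z)))
```

```text
[ 0.5468966  -0.2392154   0.15460154] 8.775
ear [53.9 -4.3 14.6]
earhi [54.2 -4.2  9.6]
platetopend [ 46.   -4.  -28.4]
lipL [ 61.3 -15.5  72.6]
lipR [61.3  5.4 72.6]
post [75.9 -5.4 92.6]
footTL [ 87.7 -57.9 142.6]
footTR [ 87.5  48.3 142.6]
```

apply_moves --motion '[{"x": -0.05, "y": 0, "z": -2, "yaw": 0, "hand": -1}, {"x": -0.05, "y": 0, "z": -4, "yaw": 0, "hand": -1}, {"x": -0.05, "y": 0, "z": -5.5, "yaw": 0, "hand": -1}, {"x": -0.05, "y": 0, "z": -6, "yaw": 0, "hand": -1}, {"x": -0.05, "y": 0, "z": -6, "yaw": 0, "hand": -1}, {"x": -0.05, "y": 0, "z": -6, "yaw": 0, "hand": -1}]' --newtons 60

```text
clock: 9.52
position: [0.5469, -0.2384, 0.0953]
ee_rot: [2.114, 2.323, 0.0]
force: [-0.8, 0.4, -3.0]
width: 0.171
gripper_force: 60.0
```

apply_moves --motion '[{"x": 0, "y": 0, "z": -0.4, "yaw": 0, "hand": -1}, {"x": 0, "y": 0, "z": -0.8, "yaw": 0, "hand": -1}, {"x": 0, "y": 0, "z": -0.8, "yaw": 0, "hand": -1}]'

```text
clock: 9.9
position: [0.5468, -0.2382, 0.0865]
ee_rot: [-2.114, -2.324, -0.0]
force: [-0.1, -0.3, -1.6]
width: 0.172
gripper_force: 60.0
```

apply_moves --motion '[{"x": 0, "y": 0, "z": -0.3, "yaw": 0, "hand": -1}, {"x": 0, "y": 0, "z": -0.6, "yaw": 0, "hand": -1}, {"x": 0, "y": 0, "z": -0.6, "yaw": 0, "hand": -1}]'

```text
clock: 10.28
position: [0.5471, -0.2386, 0.0812]
ee_rot: [2.114, 2.323, -0.0]
force: [-2.0, -1.0, 5.2]
width: 0.171
gripper_force: 60.0
```

apply_moves --motion '[{"x": 0, "y": 0, "z": -0.1, "yaw": 0, "hand": -1}, {"x": 0, "y": 0, "z": -0.2, "yaw": 0, "hand": -1}, {"x": 0, "y": 0, "z": -0.2, "yaw": 0, "hand": -1}]'

```text
clock: 10.65
position: [0.5471, -0.2387, 0.0796]
ee_rot: [2.113, 2.322, -0.0]
force: [-3.0, -0.9, 7.7]
width: 0.167
gripper_force: 60.0
```

apply_moves --motion '[{"x": 0, "y": 0, "z": -0.1, "yaw": 0, "hand": -1}, {"x": 0, "y": 0, "z": -0.2, "yaw": 0, "hand": -1}, {"x": 0, "y": 0, "z": -0.2, "yaw": 0, "hand": -1}]'

```text
clock: 11.02
position: [0.5471, -0.2387, 0.0774]
ee_rot: [2.114, 2.323, -0.0]
force: [-2.1, -0.0, 5.4]
width: 0.169
gripper_force: 60.0
```

apply_moves --motion '[{"x": -0.03, "y": 0, "z": -0.1, "yaw": 0, "hand": -1}, {"x": -0.03, "y": 0, "z": -0.2, "yaw": 0, "hand": -1}, {"x": -0.03, "y": 0, "z": -0.2, "yaw": 0, "hand": -1}]'

```text
clock: 11.4
position: [0.5468, -0.2385, 0.0747]
ee_rot: [2.114, 2.323, 0.001]
force: [0.5, -2.0, 0.2]
width: 0.17
gripper_force: 60.0
```

apply_moves --motion '[{"x": 0, "y": 0, "z": -0.1, "yaw": 0, "hand": -1}, {"x": 0, "y": 0, "z": -0.2, "yaw": 0, "hand": -1}, {"x": 0, "y": 0, "z": -0.2, "yaw": 0, "hand": -1}]'

```text
clock: 11.78
position: [0.5462, -0.2383, 0.0723]
ee_rot: [-2.114, -2.323, 0.0]
force: [1.2, -2.4, -3.5]
width: 0.168
gripper_force: 60.0
```

apply_moves --motion '[{"x": 0, "y": 0, "z": -0.1, "yaw": 0, "hand": -1}, {"x": 0, "y": 0, "z": -0.2, "yaw": 0, "hand": -1}, {"x": 0, "y": 0, "z": -0.2, "yaw": 0, "hand": -1}]'

```text
clock: 12.15
position: [0.5462, -0.2383, 0.0709]
ee_rot: [-2.114, -2.323, 0.0]
force: [-0.7, -1.6, 1.1]
width: 0.168
gripper_force: 60.0
```

apply_moves --motion '[{"x": 0, "y": 0, "z": -0.05, "yaw": 0, "hand": -1}, {"x": 0, "y": 0, "z": -0.05, "yaw": 0, "hand": -1}, {"x": 0, "y": 0, "z": -0.05, "yaw": 0, "hand": -1}]'

```text
clock: 12.52
position: [0.5463, -0.2384, 0.0704]
ee_rot: [2.114, 2.323, -0.0]
force: [-2.4, -1.8, 3.5]
width: 0.169
gripper_force: 60.0
```

apply_moves --motion '[{"x": 0, "y": 0, "z": -0.05, "yaw": 0, "hand": -1}, {"x": 0, "y": 0, "z": -0.05, "yaw": 0, "hand": -1}, {"x": 0, "y": 0, "z": -0.05, "yaw": 0, "hand": -1}]'

```text
clock: 12.9
position: [0.5463, -0.2383, 0.07]
ee_rot: [2.114, 2.323, -0.0]
force: [-3.8, -2.8, 7.4]
width: 0.171
gripper_force: 60.0
```

apply_moves --motion '[{"x": 0, "y": 0, "z": -0.05, "yaw": 0, "hand": -1}, {"x": 0, "y": 0, "z": -0.05, "yaw": 0, "hand": -1}, {"x": 0, "y": 0, "z": -0.05, "yaw": 0, "hand": -1}]'

```text
clock: 13.28
position: [0.5463, -0.2384, 0.0697]
ee_rot: [2.114, 2.323, -0.0]
force: [-4.0, -0.6, 8.1]
width: 0.165
gripper_force: 60.0
```

apply_moves --motion '[{"x": 0, "y": 0, "z": -0.03, "yaw": 0, "hand": -1}, {"x": 0, "y": 0, "z": -0.03, "yaw": 0, "hand": -1}, {"x": 0, "y": 0, "z": -0.03, "yaw": 0, "hand": -1}]'

```text
clock: 13.65
position: [0.5463, -0.2384, 0.0695]
ee_rot: [2.114, 2.323, -0.0]
force: [-5.3, -1.4, 10.5]
width: 0.169
gripper_force: 60.0
```

```bash
python3 look.py w8 pad carrier clip_left; python3 -c "
from h import *
for i in range(3):
  get_image('wrist');o=observe();print(o['position'].round(4),o['force'].round(1),o['ft_torque'].round(2))"
```

```text
pad [(0.72, [265.0, 145.0, 307.0, 334.0])]
carrier [(0.79, [243.0, 64.0, 306.0, 336.0])]
clip_left [(0.72, [267.0, 112.0, 288.0, 144.0])]
13.65 [ 0.5463 -0.2384  0.0695] [[-0.094, 0.996, -0.0], [0.996, 0.094, -0.0], [-0.0, -0.0, -1.0]] [-5.3 -1.4 10.5]
[ 0.5463 -0.2383  0.0696] [-4.6 -2.7 10.5] [-0.47  1.2   0.07]
[ 0.5463 -0.2384  0.0696] [-4.4 -2.7 10.4] [-0.36  1.21 -0.05]
[ 0.5463 -0.2383  0.0696] [-5.  -1.8 10.7] [-0.4   1.18  0.02]
```

apply_moves --motion '[{"x": 0, "y": 0, "z": -0.05, "yaw": 0, "hand": -1}, {"x": 0, "y": 0, "z": -0.05, "yaw": 0, "hand": -1}, {"x": 0, "y": 0, "z": -0.05, "yaw": 0, "hand": -1}]'

```text
clock: 14.38
position: [0.5463, -0.2384, 0.0693]
ee_rot: [2.114, 2.323, -0.001]
force: [-5.5, -1.5, 12.3]
width: 0.168
gripper_force: 60.0
```

apply_moves --motion '[{"x": 0, "y": 0, "z": 0.1, "yaw": 0, "hand": -1}, {"x": -0.03, "y": 0, "z": 0.18, "yaw": 0, "hand": -1}, {"x": -0.03, "y": 0, "z": 0.18, "yaw": 0, "hand": -1}]'

```text
clock: 14.75
position: [0.5462, -0.2383, 0.0704]
ee_rot: [2.114, 2.323, 0.0]
force: [-1.8, -2.6, 4.3]
width: 0.171
gripper_force: 60.0
```

apply_moves --motion '[{"x": 0, "y": 0, "z": 0, "yaw": 0, "hand": 0}, {"x": 0, "y": 0, "z": 0, "yaw": 0, "hand": 0}, {"x": 0, "y": 0, "z": 0, "yaw": 0, "hand": 0}, {"x": 0, "y": 0, "z": 0, "yaw": 0, "hand": 0}, {"x": 0, "y": 0, "z": 0, "yaw": 0, "hand": 0}, {"x": 0, "y": 0, "z": 0, "yaw": 0, "hand": 0}]'

```text
clock: 15.5
position: [0.5461, -0.2382, 0.0702]
ee_rot: [-2.114, -2.324, -0.0]
force: [0.9, 0.2, -0.4]
width: 0.498
gripper_force: 0.0
```

Now lift clear and back toward −y, so the camera sees the seated pad.

apply_moves --motion '[{"x": 0, "y": 0, "z": 4, "yaw": 0, "hand": 0}, {"x": 0, "y": 0, "z": 9, "yaw": 0, "hand": 0}, {"x": 0, "y": -2, "z": 14, "yaw": 0, "hand": 0}, {"x": 0, "y": -7, "z": 15, "yaw": 0, "hand": 0}, {"x": 0, "y": -7, "z": 15, "yaw": 0, "hand": 0}, {"x": 0, "y": -7, "z": 15, "yaw": 0, "hand": 0}, {"x": 0, "y": -7, "z": 15, "yaw": 0, "hand": 0}]'

```text
clock: 16.38
position: [0.5462, -0.3068, 0.2197]
ee_rot: [-2.112, -2.325, -0.001]
force: [-0.5, 0.4, -0.6]
width: 0.499
gripper_force: 0.0
```

```bash
python3 look.py w9 pad bracket clip_left clip_right; python3 -c "
import cv2
cv2.imwrite('pics/w9c.png',cv2.resize(cv2.imread('pics/w9.png')[0:240,180:400],None,fx=2.5,fy=2.5,interpolation=2))"
```

```text
pad [(0.58, [284.0, 45.0, 306.0, 171.0])]
bracket [(0.55, [228.0, 7.0, 346.0, 204.0])]
clip_left [(0.66, [284.0, 19.0, 296.0, 44.0])]
clip_right []
16.375 [ 0.5462 -0.3068  0.2197] [[-0.096, 0.995, -0.001], [0.995, 0.096, 0.001], [0.001, -0.001, -1.0]] [-0.5  0.4 -0.6]
```

View pics/w9c.png

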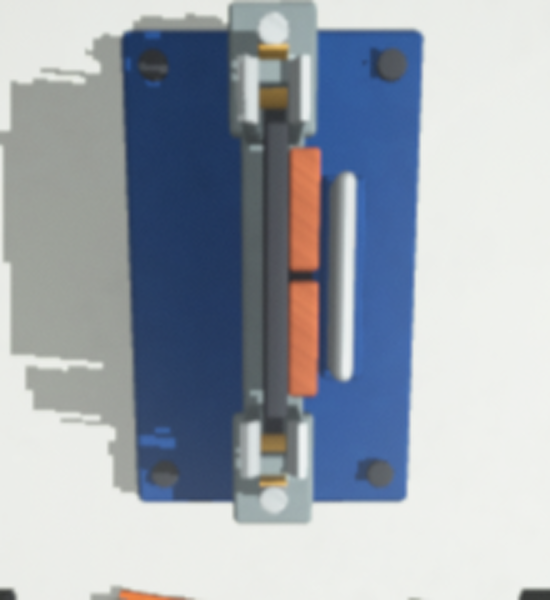

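The pad sits parallel in both slots, with the lining facing the stub. The brass noses cover both ears at crop (273,97) and (272,443), and the gripper is clear.

```bash
python3 -c "
from cell import *
print(sign_off())"
```

```text
the job is handed in; nothing more can be done
None
```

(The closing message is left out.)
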